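# Push the rinsed gearbox cover up the drain board to the top stop

### The job

The rinsed oblong gearbox cover lies in the flat well of the drain pan. Push it up the sloping drain board, sliding it rather than lifting it, until its long side rests flat against the stop at the top, and leave it there to drip dry. The round bearing flange beside it is still soaking: leave it where it is, and leave the bottle, screwdriver, brush and tin that lie round the pan where they are too.

Things in the scene. Friction and masses are not known exactly. Their poses are not given: they have to be found in the camera images.
- pan: Drain pan of folded sheet steel, fixed on the bench, 410 mm long, 330 mm wide inside. Origin on the bench under its middle; x points up the slope, y across, z up. Flat well (floor 3 mm above the bench) from x = -205 to +15 mm, with a lip 21 mm high at the low end; then the drain board rises 9 degrees up to the top stop. Side walls at y = +-165 mm stand 31 mm above the floor all along.
- slope_foot (a point): Middle of the line where the flat floor ends and the slope begins, with no step (pan x = +15 mm, y = 0, z = 3 mm). Axes as the pan's. From here the drain board runs 190 mm, measured along the slope, to the stop.
- stop (a point): Middle of the foot of the top stop, where its face meets the drain board (pan x = +203 mm, y = 0, z = 33 mm). The stop is a straight flange over the full width, square to the slope, 43 mm tall. A cover resting flat against it has its centre at pan x = +155 mm, z = 42 mm, and stays put by friction when let go.
- cover_mid (a point): Centre, half-way up, of the gearbox cover: a cast-aluminium oblong block, 90 mm along its x, 130 mm along its y (long sides), 34 mm tall with the two bosses on top (28 without), about 0.6 kg. Upright sides, set in 3 mm above a 7 mm base rim. Starts flat in the left or right half of the well, long sides across the pan give or take 15 degrees, at least 50 mm of floor free between it and the low lip.
- flange_mid (a point): Centre (half-way up) of the round bearing flange, cast aluminium, 84 mm across and 11 mm thick with a hub 48 mm across, 32 mm tall in all. It lies in the other half of the well and stays there.
- bottle: White plastic squirt bottle 64 mm across, 190 mm tall, standing past the high end of the pan; origin under its centre.
- brush: Brush 180 mm long, lying on the bench past the low end of the pan; x along it.
- tin: Round steel tin 60 mm across, 24 mm tall, past the low end of the pan; origin under its centre.
- screwdriver: Screwdriver 200 mm long, lying past the high end of the pan; x along it.
There are look-alikes about, which are no part of the job. Leave any pink look-alike of the part that bears cover_mid alone.

How it is judged:
On the way:
1. the cover has left the well and lies on the drain board (x of cover_mid in the frame of pan above 0.075 m and z of cover_mid in the frame of pan below 0.05 m and angle between cover_mid's own z axis and vertical above 0.1 rad), for 0.1 s.
At the end, for the whole second after the job is handed in: The cover rests, let go and still, flat on the drain board with its long side against the top stop: centre within 6 mm of fully home, square to the stop within 0.07 rad. The flange is within 20 mm, and the bottle, brush, tin and screwdriver within 30 mm, of where they began (x of cover_mid in the frame of pan above 0.149 m and z of cover_mid in the frame of pan below 0.05 m and y of cover_mid in the frame of pan between -0.105 and 0.105 m and angle between the y axis of cover_mid and the y axis of pan, either way round below 0.07 rad and angle between cover_mid's own z axis and vertical below 0.22 rad and linear speed of cover below 0.01 m/s and distance of flange_mid from where it was at the start of the episode below 0.02 m and distance of each of bottle, brush, tin, screwdriver from where it was at the start of the episode below 0.03 m); the robot touches nothing.
It fails at once if the cover is lifted: raised about 20 mm or more off the floor or the drain board ((x of cover_mid in the frame of pan below 0.03 m and z of cover_mid in the frame of pan above 0.048 m) or (x of cover_mid in the frame of pan below 0.1 m and z of cover_mid in the frame of pan above 0.058 m) or z of cover_mid in the frame of pan above 0.068 m).
It fails at once if the cover is tipped up by more than 25 degrees (angle between cover_mid's own z axis and vertical above 0.44 rad).
It fails at once if the soaking flange is shifted more than 20 mm (distance of flange_mid from where it was at the start of the episode above 0.02 m).
It fails at once if the bottle, screwdriver, brush or tin is shifted more than 30 mm (distance of any of bottle, brush, tin, screwdriver from where it was at the start of the episode above 0.03 m).
It also fails if it takes over 42 s, if anything falls off the work surface, if the arm or the gripper's body presses on something with over 40 N, if the wrist force passes 120 N, or if a joint passes its speed limit or range.

### The arm

A 6-joint arm with a two-finger parallel gripper is mounted at the origin on the work surface. World frame = base frame: x ahead of the robot, y to its left, z up, the work surface at z = 0. Lengths are in m, angles in rad, forces in N, time in s.
With the tool pointing down it reaches from about 0.3 to 0.85 m from the base axis. Payload 5.4 kg.
Tool frame: the origin (TCP) lies at the very end of the fingers, on their centre line; the grasp point (between the pads) lies 19 mm behind it; z points along the fingers, y is the line along which they close (so a half turn about z gives the same grasp; the last joint's range is limited). The gripper opens to 85 mm and grips with 20 to 120 N. Pads are 22 mm wide; open, the fingers measure 114 mm over their backs; the gripper's body (76 mm by 85 mm) begins 54 mm behind the grasp point. The pads swing forward as they close: fully open they stand 13 mm farther back than shut.
Start: joints at [0.893, 0.158, 1.597, -0, 1.386, -0.21], TCP at [0.259, 0.513, 0.231] pointing down, gripper open.
Joint ranges: [-2.91, 2.91], [-0.94, 2.29], [0.18, 2.7], [-1.29, 4.43], [0.17, 2.64], [-3, 3]. Speed limits (rad/s): [2.57, 2.57, 3.14, 3.14, 3.14, 3.14].

### API

Orientations are given as a unit quaternion [x, y, z, w].
In Python, from station import arm gives the robot as it stands.
- The arm moves only by the tool send_rows, never from a script. Its argument "deltas" is a list of rows, each an object with "slide": the shift along the tool's x, y, z in m, a list of three; "spin": the turn about the tool's z in degrees. A call has exactly 10 rows; each row is the pose to reach, as a shift and turn from the pose commanded when the call began, along the tool's axes at that moment; what a row does not reach only later rows make up. A row lasts 1/8 s, in which the tool goes at most 62.5 mm and 10.7 degrees, less where a joint would pass 70% of its speed; a pose out of reach is approached as far as the arm can. A call with a gripper value outside its range is refused whole. "claw" is the closure, from -1 (fully open) to 1 (shut), set as the call begins (left out, the last holds). The fingers move at their own pace and stop on an object; "force" is the grip in N (left out, the last holds). Time passes only in rows, so rows that repeat a pose let the fingers close, or fill a call up. It gives the time, the measured TCP pose, the force, the opening and the grip force at its end, in the units of the state.
- arm.observe(): the state, without advancing time (a new reading comes with each control period).
- arm.grab_frame(name): name is "side" or "top"; returns a dict with "image" (480x640x3 uint8, red, green, blue), "fx", "fy", "cx", "cy" (pixels), "dist" ([k1, k2, p1, p2, k3] as OpenCV has them; the pictures are not rectified), "position" and "rotation" of the camera in the world. Camera axes: x right, y down, z forward; pixel columns grow to the right and rows downward; lengths in m; the calibration is good to about 2 mm. A picture is of the moment at which its call begins. There is no depth.
- arm.job_done(): hands the job in; it is judged then, once.
The state is a dict: "t": time; "joint_pos": joint angles; "qvel": joint speeds; "effort": joint torques, N m; "ee_pos": TCP position; "tool_rot": TCP orientation; "ft_force": force on the tool from outside, world axes, zero at the start; "ft_torque": the same for the moment, N m; "gripper_width": finger opening in m; "grasp_force": force on a finger pad.
Only numpy, scipy, OpenCV 4.12 (cv2) and the standard library are available. Lean on these libraries where they do the work, as an engineer would, in place of code of your own. Each camera call takes 0.05 s, during which the arm holds its last target. There are 200 camera calls.

## Working session

There is one attempt and no reset: what is moved stays moved. The work goes in short steps, Python scripts to look and compute and a tool call to move; the robot and the scene stay as the last step left them, time stands still between calls to the robot, and variables do not carry over. Pictures are saved under pics/ and viewed, at most 10 in all, crops included, and the job is handed in when it is done.

Besides the shell and the picture viewer there is one more tool, called after ">>>" as a command line: name --argument value ..., lists and objects as JSON in quotes. send_rows: Moves the arm, as the interface text tells. Its arguments: {"type":"object","properties":{"deltas":{"type":"array"},"claw":{"type":"number"},"force":{"type":"number"}},"required":["deltas"]}

```bash
mkdir -p pics
cat > h.py <<'E'
import numpy as np,cv2
from station import arm
def grab(n):
    f=arm.grab_frame(n); f['K']=np.array([[f['fx'],0,f['cx']],[0,f['fy'],f['cy']],[0,0,1.]]); return f
def cast(f,px,z):
    p=cv2.undistortPoints(np.array(px,float).reshape(-1,1,2),f['K'],np.array(f['dist'],float))[:,0]
    d=np.c_[p,np.ones(len(p))]@np.array(f['rotation']).T; o=np.array(f['position'])
    return o+d*((z-o[2])/d[:,2])[:,None]
def save(f,n): cv2.imwrite('pics/'+n+'.png',cv2.cvtColor(f['image'],cv2.COLOR_RGB2BGR))
E
python3 - <<'E'
from h import *
for n in('top','side'):
    f=grab(n); save(f,n+'0'); print(n,f['position'],np.round(f['rotation'],3).tolist(),f['fx'])
s=arm.observe();print({k:np.round(v,3).tolist() for k,v in s.items()})
E
```

```text
top [ 0.33527685 -0.04045241  1.07303487] [0.704, -0.703, 0.069, -0.07] 458.26340679000685
side [ 0.23694186 -0.81710597  0.8387048 ] [0.904, -0.15, 0.064, -0.395] 481.87063953474967
{'t': 0.1, 'joint_pos': [0.893, 0.159, 1.598, 0.0, 1.386, -0.21], 'qvel': [0.0, -0.003, -0.002, 0.001, -0.002, 0.001], 'effort': [-0.0, -39.7, -33.234, -0.0, 0.004, 0.0], 'ee_pos': [0.259, 0.513, 0.23], 'tool_rot': [0.232, 0.973, -0.001, -0.0], 'ft_force': [-0.332, 0.254, -0.662], 'ft_torque': [-0.08, -0.02, -0.021], 'grasp_force': 0.0, 'gripper_width': 0.085}
```

View pics/top0.png

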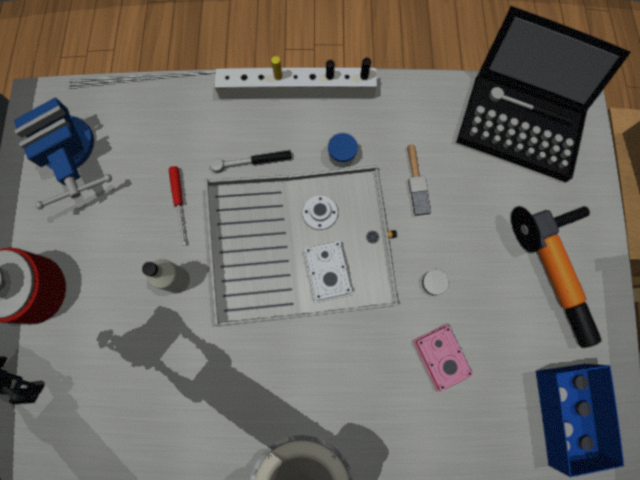

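View pics/side0.png

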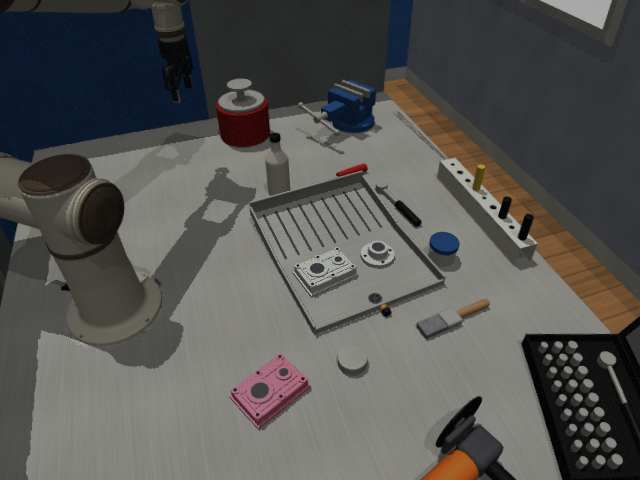

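The top view shows the pan at about (207–398, 170–325), with its low end to the right and the stop at the left. The cover is at about (328, 271), the flange at (320, 211), the bottle at (160, 275) and the pink look-alike at (443, 357). `rotation` is a quaternion. I'll enlarge a crop to read corners.

```bash
sed -i "s/^from station/from scipy.spatial.transform import Rotation as R\nfrom station/; s/return f$/f['rotation']=R.from_quat(f['rotation']).as_matrix(); return f/" h.py
python3 - <<'E'
from h import *
im=cv2.imread('pics/top0.png')
c=cv2.resize(im[162:332,200:404],None,fx=3.9,fy=3.5,interpolation=cv2.INTER_CUBIC)
c=cv2.resize(im[162:332,200:404],None,fx=3.5,fy=3.5,interpolation=cv2.INTER_CUBIC)
cv2.imwrite('pics/crop0.png',c)
f=grab('top')
for nm,p,z in [('wall corners',[[208,180],[379,169],[398,303],[216,325]],.034),('cover',[[305,247],[342,241],[354,292],[312,300]],.034),('flange',[[320,211]],.02),('bottle',[[165,277]],0),('tin',[[434,282]],.024)]:
    print(nm,np.round(cast(f,p,z),3).tolist())
E
```

```text
wall corners [[0.706, 0.226, 0.034], [0.733, -0.185, 0.034], [0.412, -0.22, 0.034], [0.362, 0.192, 0.034]]
cover [[0.542, -0.008, 0.034], [0.556, -0.094, 0.034], [0.438, -0.12, 0.034], [0.419, -0.025, 0.034]]
flange [[0.632, -0.043, 0.02]]
bottle [[0.475, 0.327, 0.0]]
tin [[0.461, -0.307, 0.024]]
```

View pics/crop0.png

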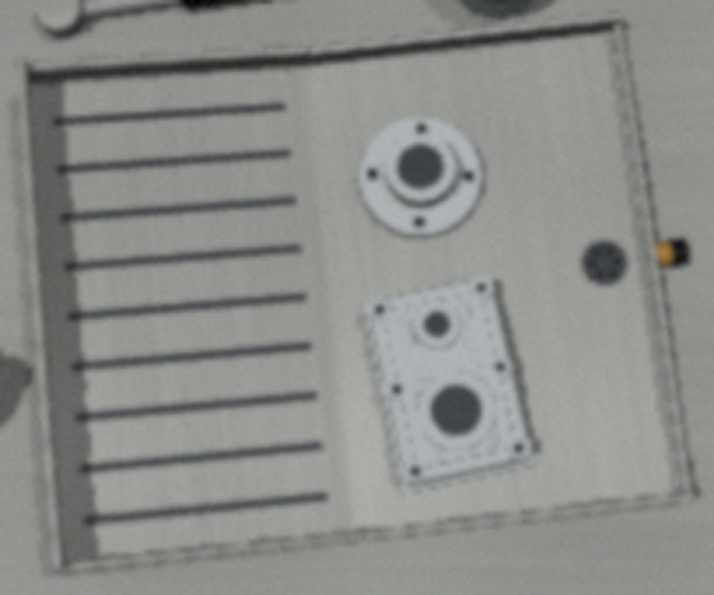

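The crop shows:
- **Stop foot line:** (64, 82) to (97, 556).
- **Slots:** they run along pan x, e.g. (70, 316)–(305, 297).
- **Cover top corners:** (372, 305), (495, 279), (535, 452), (408, 487).
- **Flange:** centre at (421, 175).

```bash
cat > m.py <<'E'
from h import *
f=grab('top')
c=lambda p,z: cast(f,np.array(p,float)/3.5+[200,162],z)[:,:2]
st=c([[64,82],[97,556]],.033); ft=c([[312,62],[352,520]],.003); lip=c([[625,25],[695,490]],.024)
d=st[0]-st[1]; print('stop',st.round(4).tolist(),'len',np.linalg.norm(d),'ydir ang',np.degrees(np.arctan2(d[1],d[0])))
print('foot',ft.round(4).tolist(),'lip',lip.round(4).tolist())
for a,b in([[54,121],[285,105]],[[70,316],[305,297]],[[86,520],[327,495]]):
    p=np.r_[c([a],.033),c([b],.007)];v=p[0]-p[1];print('slot',p.round(4).tolist(),np.degrees(np.arctan2(v[1],v[0])),np.linalg.norm(v))
cv=c([[372,305],[495,279],[535,452],[408,487]],.031)
print('cover',cv.round(4).tolist(),cv.mean(0),[np.linalg.norm(cv[i]-cv[i-1]).round(4) for i in range(4)])
e=cv[0]-cv[3]+cv[1]-cv[2];print('long ang',np.degrees(np.arctan2(e[1],e[0])))
print('flange',c([[421,176]],.011+.003))
E
python3 m.py
```

```text
stop [[0.6922, 0.2008], [0.3717, 0.1654]] len 0.32240864083494997 ydir ang 6.294585557099304
foot [[0.7166, 0.0329], [0.3974, 0.002]] lip [[0.7366, -0.1852], [0.4155, -0.223]]
slot [[0.6643, 0.2063], [0.6836, 0.0509]] 97.09381864973183 0.15650942042112231
slot [[0.5293, 0.1891], [0.5474, 0.035]] 96.70961716247083 0.15523666829511845
slot [[0.3948, 0.1734], [0.4136, 0.0186]] 96.92008066564263 0.15592292133392488
cover [[0.5373, -0.0112], [0.5549, -0.0928], [0.4399, -0.1179], [0.4171, -0.0352]] [ 0.4872992  -0.06426801] [np.float64(0.1225), np.float64(0.0835), np.float64(0.1178), np.float64(0.0857)]
long ang 11.797094169299788
flange [[ 0.6304578  -0.04367332]]
```

>>> send_rows --deltas '[{"slide": [-0.039, -0.0365, 0], "spin": 5.6}, {"slide": [-0.078, -0.073, 0], "spin": 11.3}, {"slide": [-0.117, -0.1095, 0], "spin": 17}, {"slide": [-0.156, -0.146, 0], "spin": 22.6}, {"slide": [-0.195, -0.1825, 0], "spin": 28.3}, {"slide": [-0.234, -0.219, 0], "spin": 34}, {"slide": [-0.273, -0.2555, 0], "spin": 39.6}, {"slide": [-0.312, -0.292, 0], "spin": 45.3}, {"slide": [-0.351, -0.3285, 0], "spin": 51}, {"slide": [-0.39, -0.365, 0], "spin": 56.5}]' --claw -1

```text
t: 1.45
ee_pos: [0.4431, 0.0098, 0.2313]
tool_rot: [0.666, 0.746, 0.0, 0.0]
ft_force: [0.7, 0.6, -0.7]
gripper_width: 0.0855
grasp_force: 0.0
```

```bash
cat > p.py <<'E'
from h import *
# pan frame: centre C, yaw A ; print pose in pan coords and move (tool axes) to target given as argv pan x,y, world z
import sys
A=np.radians(96.7); C=np.array([.554,.001]); u=np.array([np.cos(A),np.sin(A)]); v=np.array([-u[1],u[0]])
def state():
    s=arm.observe(); p=np.array(s['ee_pos']); M=R.from_quat(s['tool_rot']).as_matrix(); r=p[:2]-C
    print('t',round(s['t'],2),'pos',p.round(4),'pan',np.round([r@u,r@v],4),'tool x yaw',np.degrees(np.arctan2(M[1,0],M[0,0])).round(2),'F',np.round(s['ft_force'],1))
    return p,M
if __name__=='__main__':
    p,M=state(); a=[float(i) for i in sys.argv[1:]]
    if a:
        w=np.r_[C+a[0]*u+a[1]*v,a[2]]; print('slide',((w-p)@M).round(4))
E
python3 p.py -.147 .072 .1
python3 - <<'E'
from h import *
f=grab('top'); print('stop top',cast(f,np.array([[25,70],[60,570]])/3.5+[200,162],.0755).round(4).tolist())
E
```

```text
t 1.45 pos [0.4431 0.0098 0.2313] pan [0.0217 0.1091] tool x yaw 96.5 F [ 0.7  0.6 -0.7]
slide [-0.1686  0.0377  0.1314]
stop top [[0.6861, 0.2173, 0.0755], [0.3614, 0.1798, 0.0755]]
```

>>> send_rows --deltas '[{"slide": [-0.04, 0.009, 0], "spin": 0}, {"slide": [-0.08, 0.018, 0], "spin": 0}, {"slide": [-0.12, 0.027, 0], "spin": 0}, {"slide": [-0.168, 0.038, 0.02], "spin": 0}, {"slide": [-0.168, 0.038, 0.06], "spin": 0}, {"slide": [-0.168, 0.038, 0.1], "spin": 0}, {"slide": [-0.168, 0.038, 0.13], "spin": 0}, {"slide": [-0.168, 0.038, 0.14], "spin": 0}, {"slide": [-0.168, 0.038, 0.14], "spin": 0}, {"slide": [-0.168, 0.038, 0.14], "spin": 0}]'

```text
t: 2.75
ee_pos: [0.5013, -0.1514, 0.0929]
tool_rot: [0.665, 0.747, 0.0, 0.001]
ft_force: [0.2, -0.8, 0.5]
gripper_width: 0.0856
grasp_force: 0.0
```

```bash
python3 p.py -.147 .074 .008
python3 - <<'E'
from h import *
f=grab('side'); cv2.imwrite('pics/side1.png',cv2.resize(cv2.cvtColor(f['image'],4)[150:340,220:470],None,fx=3,fy=3,interpolation=2))
E
```

```text
t 2.75 pos [ 0.5013 -0.1514  0.0929] pan [-0.1452  0.0701] tool x yaw 96.71 F [ 0.2 -0.8  0.5]
slide [-0.0016 -0.0041  0.0849]
```

View pics/side1.png

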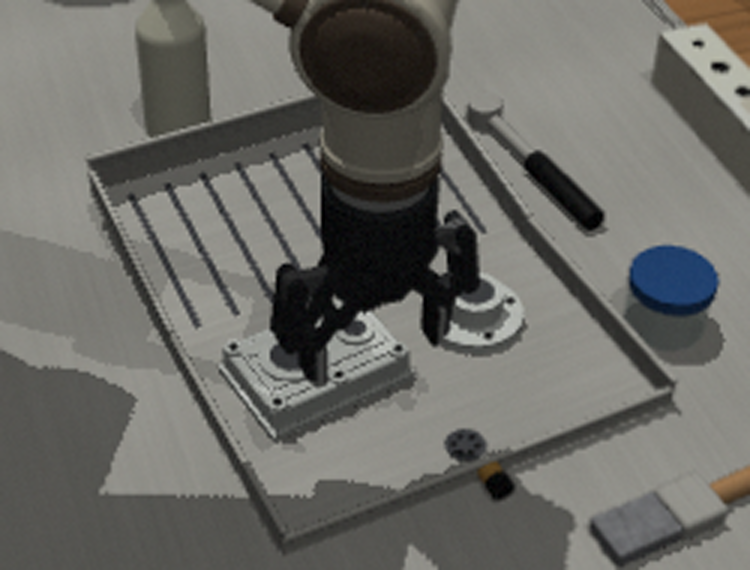

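The view shows the gripper open above the well floor on the low side of the cover. Its fingertips are at crop (315, 380) and (435, 340), still about 0.1 m up. Next I descend into the free floor.

>>> send_rows --deltas '[{"slide": [-0.002, -0.004, 0.02], "spin": 0}, {"slide": [-0.002, -0.004, 0.04], "spin": 0}, {"slide": [-0.002, -0.004, 0.06], "spin": 0}, {"slide": [-0.002, -0.004, 0.07], "spin": 0}, {"slide": [-0.002, -0.004, 0.075], "spin": 0}, {"slide": [-0.002, -0.004, 0.08], "spin": 0}, {"slide": [-0.002, -0.004, 0.083], "spin": 0}, {"slide": [-0.002, -0.004, 0.083], "spin": 0}, {"slide": [-0.002, -0.004, 0.083], "spin": 0}, {"slide": [-0.002, -0.004, 0.083], "spin": 0}]'

```text
t: 4.05
ee_pos: [0.4966, -0.1534, 0.0085]
tool_rot: [0.665, 0.747, 0.0, 0.0]
ft_force: [0.7, -0.6, 0.4]
gripper_width: 0.0853
grasp_force: 0.0
```

```bash
python3 p.py
python3 - <<'E'
from h import *
f=grab('side'); cv2.imwrite('pics/side2.png',cv2.resize(cv2.cvtColor(f['image'],4)[200:340,260:450],None,fx=4,fy=4,interpolation=2))
E
```

```text
t 4.05 pos [ 0.4966 -0.1534  0.0085] pan [-0.1466  0.075 ] tool x yaw 96.7 F [ 0.7 -0.6  0.4]
```

View pics/side2.png

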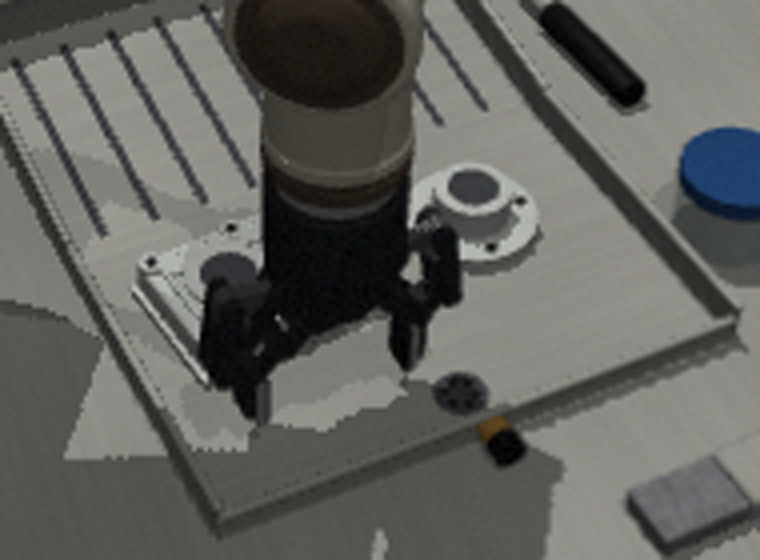

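>>> send_rows --deltas '[{"slide": [0.015, 0, 0], "spin": 0}, {"slide": [0.025, 0, 0], "spin": 0}, {"slide": [0.032, 0, 0], "spin": 0}, {"slide": [0.038, 0, 0], "spin": 0}, {"slide": [0.044, 0, 0], "spin": 0}, {"slide": [0.05, 0, 0], "spin": 0}, {"slide": [0.056, 0, 0], "spin": 0}, {"slide": [0.062, 0, 0], "spin": 0}, {"slide": [0.068, 0, 0], "spin": 0}, {"slide": [0.07, 0, 0], "spin": 0}]'

```text
t: 5.35
ee_pos: [0.4883, -0.0835, 0.0084]
tool_rot: [0.664, 0.747, 0.0, 0.0]
ft_force: [0.3, -2.6, -0.4]
gripper_width: 0.0855
grasp_force: 1.2
```

```bash
python3 p.py
python3 - <<'E'
from h import *
a=[cv2.resize(cv2.cvtColor(grab(n)['image'],4)[s],(400,300),interpolation=2) for n,s in(('top',np.s_[180:315,220:400]),('side',np.s_[200:335,250:430]))]
cv2.imwrite('pics/b3.png',np.hstack(a))
E
```

```text
t 5.35 pos [ 0.4883 -0.0835  0.0084] pan [-0.0762  0.0751] tool x yaw 96.72 F [ 0.3 -2.6 -0.4]
```

View pics/b3.png

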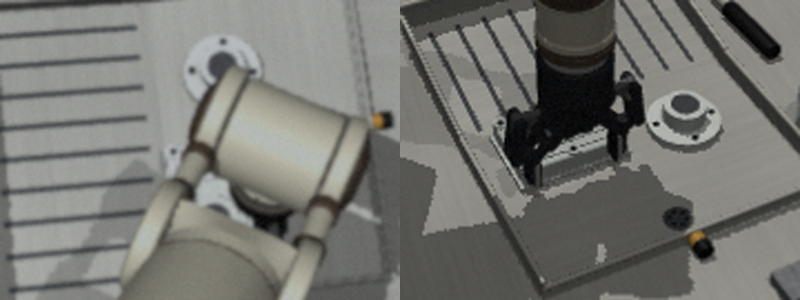

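Both fingers bear on the long side, at (530, 170) and (620, 150) in the right half, and the flange is untouched. I'll continue towards the slope.

>>> send_rows --deltas '[{"slide": [0.007, 0, 0], "spin": 0}, {"slide": [0.014, 0, 0], "spin": 0}, {"slide": [0.021, 0, 0], "spin": 0}, {"slide": [0.028, 0, 0], "spin": 0}, {"slide": [0.036, 0, 0], "spin": 0}, {"slide": [0.044, 0, 0], "spin": 0}, {"slide": [0.052, 0, 0], "spin": 0}, {"slide": [0.06, 0, 0], "spin": 0}, {"slide": [0.068, 0, 0], "spin": 0}, {"slide": [0.074, 0, -0.001], "spin": 0}]'

```text
t: 6.7
ee_pos: [0.4789, -0.0093, 0.0089]
tool_rot: [0.665, 0.747, -0.0, -0.001]
ft_force: [0.5, -2.0, -2.5]
gripper_width: 0.0855
grasp_force: 1.1
```

```bash
python3 p.py
python3 - <<'E'
from h import *
a=[cv2.resize(cv2.cvtColor(grab(n)['image'],4)[s],(400,300),interpolation=2) for n,s in(('top',np.s_[180:315,220:400]),('side',np.s_[180:315,240:420]))]
cv2.imwrite('pics/b4.png',np.hstack(a))
E
```

```text
t 6.7 pos [ 0.4789 -0.0093  0.0089] pan [-0.0015  0.0758] tool x yaw 96.7 F [ 0.5 -2.  -2.5]
```

View pics/b4.png

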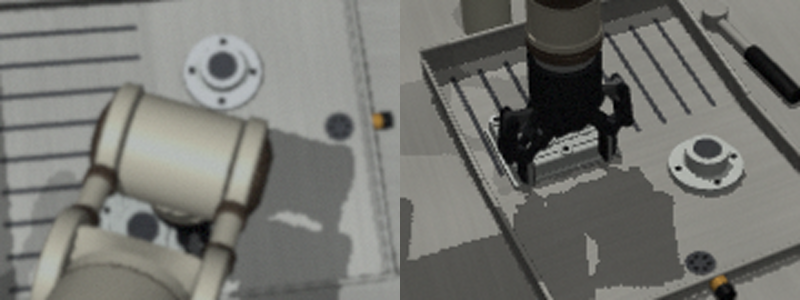

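>>> send_rows --deltas '[{"slide": [0.007, 0, -0.001], "spin": 0}, {"slide": [0.014, 0, -0.0025], "spin": 0}, {"slide": [0.022, 0, -0.0035], "spin": 0}, {"slide": [0.03, 0, -0.005], "spin": 0}, {"slide": [0.038, 0, -0.006], "spin": 0}, {"slide": [0.046, 0, -0.0075], "spin": 0}, {"slide": [0.054, 0, -0.0085], "spin": 0}, {"slide": [0.062, 0, -0.01], "spin": 0}, {"slide": [0.07, 0, -0.011], "spin": 0}, {"slide": [0.074, 0, -0.0115], "spin": 0}]'

```text
t: 8.05
ee_pos: [0.4713, 0.0635, 0.0211]
tool_rot: [0.664, 0.747, 0.0, 0.0]
ft_force: [0.4, -4.6, 1.6]
gripper_width: 0.0855
grasp_force: 2.2
```

```bash
python3 p.py
python3 - <<'E'
from h import *
a=[cv2.resize(cv2.cvtColor(grab(n)['image'],4)[s],(400,300),interpolation=2) for n,s in(('top',np.s_[190:325,200:380]),('side',np.s_[160:295,240:420]))]
cv2.imwrite('pics/b5.png',np.hstack(a))
E
```

```text
t 8.05 pos [0.4713 0.0635 0.0211] pan [0.0717 0.0749] tool x yaw 96.73 F [ 0.4 -4.6  1.6]
```

View pics/b5.png

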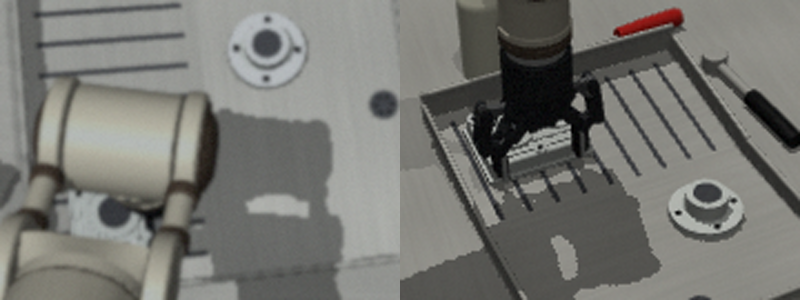

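The cover is riding up the board square to the fingers, at (540, 145) in the right half. From here I approach the stop slowly.

>>> send_rows --deltas '[{"slide": [0.002, 0, -0.0005], "spin": 0}, {"slide": [0.004, 0, -0.0005], "spin": 0}, {"slide": [0.006, 0, -0.001], "spin": 0}, {"slide": [0.008, 0, -0.0015], "spin": 0}, {"slide": [0.01, 0, -0.0015], "spin": 0}, {"slide": [0.012, 0, -0.002], "spin": 0}, {"slide": [0.014, 0, -0.002], "spin": 0}, {"slide": [0.016, 0, -0.0025], "spin": 0}, {"slide": [0.018, 0, -0.003], "spin": 0}, {"slide": [0.018, 0, -0.003], "spin": 0}]'

```text
t: 9.4
ee_pos: [0.4688, 0.0814, 0.0238]
tool_rot: [0.665, 0.747, 0.0, -0.0]
ft_force: [-0.1, -3.1, 1.3]
gripper_width: 0.0858
grasp_force: 1.2
```

>>> send_rows --deltas '[{"slide": [0.001, 0, 0], "spin": 0}, {"slide": [0.001, 0, 0], "spin": 0}, {"slide": [0.002, 0, -0.0005], "spin": 0}, {"slide": [0.002, 0, -0.0005], "spin": 0}, {"slide": [0.003, 0, -0.0005], "spin": 0}, {"slide": [0.003, 0, -0.0005], "spin": 0}, {"slide": [0.004, 0, -0.0005], "spin": 0}, {"slide": [0.004, 0, -0.0005], "spin": 0}, {"slide": [0.004, 0, -0.0005], "spin": 0}, {"slide": [0.004, 0, -0.0005], "spin": 0}]'

```text
t: 10.65
ee_pos: [0.4684, 0.085, 0.0243]
tool_rot: [0.665, 0.747, -0.0, -0.0]
ft_force: [0.2, -4.1, 2.2]
gripper_width: 0.0852
grasp_force: 2.2
```

```bash
python3 p.py
```

```text
t 10.65 pos [0.4684 0.085  0.0243] pan [0.0934 0.0752] tool x yaw 96.7 F [ 0.2 -4.1  2.2]
```

Not home yet. I'll keep going in 4 mm steps.

>>> send_rows --deltas '[{"slide": [0.001, 0, 0], "spin": 0}, {"slide": [0.001, 0, 0], "spin": 0}, {"slide": [0.002, 0, -0.0005], "spin": 0}, {"slide": [0.002, 0, -0.0005], "spin": 0}, {"slide": [0.003, 0, -0.0005], "spin": 0}, {"slide": [0.003, 0, -0.0005], "spin": 0}, {"slide": [0.004, 0, -0.0005], "spin": 0}, {"slide": [0.004, 0, -0.0005], "spin": 0}, {"slide": [0.004, 0, -0.0005], "spin": 0}, {"slide": [0.004, 0, -0.0005], "spin": 0}]'

```text
t: 11.9
ee_pos: [0.4681, 0.0889, 0.0249]
tool_rot: [0.665, 0.747, 0.0, 0.0]
ft_force: [-0.1, -4.1, 3.9]
gripper_width: 0.0855
grasp_force: 2.5
```

```bash
python3 p.py;  python3 - <<'E'
from h import *
a=[cv2.resize(cv2.cvtColor(grab(n)['image'],4)[s],(400,300),interpolation=2) for n,s in(('top',np.s_[235:325,200:320]),('side',np.s_[180:270,245:365]))]
cv2.imwrite('pics/b6.png',np.hstack(a))
E
```

```text
t 11.9 pos [0.4681 0.0889 0.0249] pan [0.0974 0.075 ] tool x yaw 96.7 F [-0.1 -4.1  3.9]
```

View pics/b6.png

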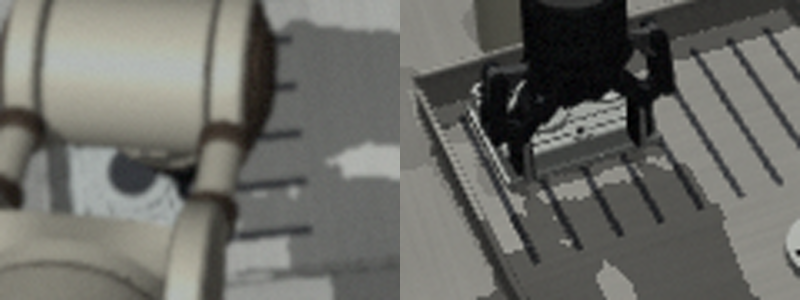

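In the left half the cover's edge is at x≈72 and the stop's base at x≈50, so a gap of a few millimetres remains. I'll continue.

>>> send_rows --deltas '[{"slide": [0.001, 0, 0], "spin": 0}, {"slide": [0.001, 0, 0], "spin": 0}, {"slide": [0.002, 0, -0.0005], "spin": 0}, {"slide": [0.002, 0, -0.0005], "spin": 0}, {"slide": [0.003, 0, -0.0005], "spin": 0}, {"slide": [0.003, 0, -0.0005], "spin": 0}, {"slide": [0.004, 0, -0.0005], "spin": 0}, {"slide": [0.004, 0, -0.0005], "spin": 0}, {"slide": [0.005, 0, -0.001], "spin": 0}, {"slide": [0.005, 0, -0.001], "spin": 0}]'

```text
t: 13.25
ee_pos: [0.4674, 0.0941, 0.0258]
tool_rot: [0.665, 0.747, 0.0, -0.0]
ft_force: [0.3, -4.1, 1.9]
gripper_width: 0.085
grasp_force: 2.0
```

>>> send_rows --deltas '[{"slide": [0.001, 0, 0], "spin": 0}, {"slide": [0.001, 0, 0], "spin": 0}, {"slide": [0.002, 0, -0.0005], "spin": 0}, {"slide": [0.002, 0, -0.0005], "spin": 0}, {"slide": [0.002, 0, -0.0005], "spin": 0}, {"slide": [0.003, 0, -0.0005], "spin": 0}, {"slide": [0.003, 0, -0.0005], "spin": 0}, {"slide": [0.003, 0, -0.0005], "spin": 0}, {"slide": [0.003, 0, -0.0005], "spin": 0}, {"slide": [0.003, 0, -0.0005], "spin": 0}]'

```text
t: 14.5
ee_pos: [0.4669, 0.097, 0.0263]
tool_rot: [0.665, 0.747, -0.0, -0.0]
ft_force: [0.3, -4.0, 1.2]
gripper_width: 0.0853
grasp_force: 2.1
```

>>> send_rows --deltas '[{"slide": [0.001, 0, 0], "spin": 0}, {"slide": [0.001, 0, 0], "spin": 0}, {"slide": [0.002, 0, -0.0005], "spin": 0}, {"slide": [0.002, 0, -0.0005], "spin": 0}, {"slide": [0.002, 0, -0.0005], "spin": 0}, {"slide": [0.003, 0, -0.0005], "spin": 0}, {"slide": [0.003, 0, -0.0005], "spin": 0}, {"slide": [0.003, 0, -0.0005], "spin": 0}, {"slide": [0.003, 0, -0.0005], "spin": 0}, {"slide": [0.003, 0, -0.0005], "spin": 0}]'

```text
t: 15.75
ee_pos: [0.4668, 0.0996, 0.0268]
tool_rot: [0.664, 0.747, -0.0, 0.0]
ft_force: [0.5, -4.9, 0.5]
gripper_width: 0.0852
grasp_force: 2.7
```

>>> send_rows --deltas '[{"slide": [0.001, 0, 0], "spin": 0}, {"slide": [0.001, 0, 0], "spin": 0}, {"slide": [0.001, 0, 0], "spin": 0}, {"slide": [0.002, 0, -0.0005], "spin": 0}, {"slide": [0.002, 0, -0.0005], "spin": 0}, {"slide": [0.002, 0, -0.0005], "spin": 0}, {"slide": [0.002, 0, -0.0005], "spin": 0}, {"slide": [0.002, 0, -0.0005], "spin": 0}, {"slide": [0.002, 0, -0.0005], "spin": 0}, {"slide": [0.002, 0, -0.0005], "spin": 0}]'

```text
t: 17.0
ee_pos: [0.4668, 0.0998, 0.0272]
tool_rot: [0.664, 0.748, -0.001, 0.002]
ft_force: [0.8, -13.9, -1.1]
gripper_width: 0.0851
grasp_force: 6.8
```

The arm has stalled at 14 N, so the cover is against the stop. One slightly firmer push will square it up, then I back off.

>>> send_rows --deltas '[{"slide": [0.0005, 0, 0], "spin": 0}, {"slide": [0.001, 0, 0], "spin": 0}, {"slide": [0.001, 0, 0], "spin": 0}, {"slide": [0.0015, 0, 0], "spin": 0}, {"slide": [0.0015, 0, 0], "spin": 0}, {"slide": [0.002, 0, 0], "spin": 0}, {"slide": [0.002, 0, 0], "spin": 0}, {"slide": [0.002, 0, 0], "spin": 0}, {"slide": [0.002, 0, 0], "spin": 0}, {"slide": [0.002, 0, 0], "spin": 0}]'

```text
t: 18.25
ee_pos: [0.4668, 0.1, 0.0274]
tool_rot: [0.664, 0.748, -0.003, 0.003]
ft_force: [1.3, -21.8, -0.6]
gripper_width: 0.0854
grasp_force: 11.2
```

>>> send_rows --deltas '[{"slide": [-0.003, 0, 0], "spin": 0}, {"slide": [-0.008, 0, 0], "spin": 0}, {"slide": [-0.016, 0, 0], "spin": 0}, {"slide": [-0.026, 0, 0], "spin": 0}, {"slide": [-0.04, 0, 0], "spin": 0}, {"slide": [-0.05, 0, -0.02], "spin": 0}, {"slide": [-0.055, 0, -0.06], "spin": 0}, {"slide": [-0.06, 0, -0.11], "spin": 0}, {"slide": [-0.1, 0, -0.15], "spin": 0}, {"slide": [-0.14, 0, -0.16], "spin": 0}]'

```text
t: 19.5
ee_pos: [0.4844, -0.0372, 0.191]
tool_rot: [0.664, 0.747, 0.001, 0.003]
ft_force: [1.2, -0.0, -1.0]
gripper_width: 0.0851
grasp_force: 0.0
```

>>> send_rows --deltas '[{"slide": [-0.04, 0, 0], "spin": 0}, {"slide": [-0.08, 0, 0], "spin": 0}, {"slide": [-0.1, 0, 0], "spin": 0}, {"slide": [-0.1, 0, 0], "spin": 0}, {"slide": [-0.1, 0, 0], "spin": 0}, {"slide": [-0.1, 0, 0], "spin": 0}, {"slide": [-0.1, 0, 0], "spin": 0}, {"slide": [-0.1, 0, 0], "spin": 0}, {"slide": [-0.1, 0, 0], "spin": 0}, {"slide": [-0.1, 0, 0], "spin": 0}]'

```text
t: 20.75
ee_pos: [0.4942, -0.1344, 0.1873]
tool_rot: [0.665, 0.747, 0.0, 0.0]
ft_force: [0.6, 0.3, -0.2]
gripper_width: 0.0859
grasp_force: 0.0
```

```bash
python3 p.py;  python3 - <<'E'
from h import *
f=grab('top'); save(f,'topend')
a=[cv2.resize(cv2.cvtColor(g['image'],4)[s],(400,400),interpolation=2) for g,s in((f,np.s_[205:335,200:330]),(grab('side'),np.s_[165:295,240:370]))]
cv2.imwrite('pics/b7.png',np.hstack(a))
E
```

```text
t 20.75 pos [ 0.4942 -0.1344  0.1873] pan [-0.1275  0.0752] tool x yaw 96.7 F [ 0.6  0.3 -0.2]
```

View pics/b7.png

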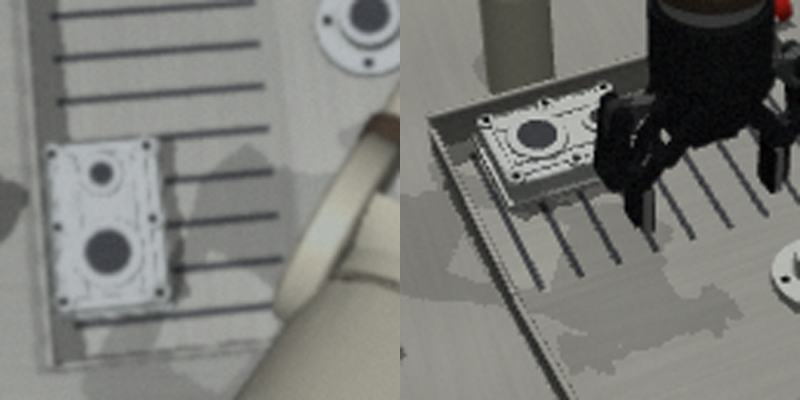

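The cover sits against the stop, with corners at (45, 148), (160, 140), (172, 300) and (60, 312) in the left half. One numeric check, then I hand it in.

Run:
```python
from p import *
f=grab('top'); q=np.array([[45,148],[160,140],[172,300],[60,312]])/3.077+[200,205]
z=[.063,.05,.05,.063]; P=np.array([cast(f,[a],b)[0,:2] for a,b in zip(q,z)])
r=P.mean(0)-C; e=P[0]-P[3]+P[1]-P[2]
print(r@u,r@v,np.degrees(np.arctan2(e[1],e[0])),np.linalg.norm(e)/2)
print('flange',cast(f,np.array([[368/3.077+200,20/3.077+205]]),.03))
print('flange before',cast(f,np.array([[421,165]])/3.5+[200,162],.03))
```

```text
0.1545792663638552 0.06979744134510445 6.674549055525803 0.11966247834306201
flange [[ 0.62791791 -0.04200029  0.03      ]]
flange before [[ 0.63368933 -0.04362401  0.03      ]]
```

```bash
python3 -c "
from station import arm
print(arm.job_done())"
```

```text
the job is handed in; nothing more can be done
None
```

I slid the cover up the drain board and left it square against the stop (centre measured at pan x ≈ 0.155 m). The flange was not moved beyond measuring error, the arm kept clear of everything else, and the job is handed in; no verdict was returned.

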